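# Dock the archive's backup cartridge and lock it

## Task

Take the tall backup cartridge out of the rack and slide it, foot first, into the slot in the leaning bay of the docking station. The slot sits a little to one side or the other, so feel for it; ease the cartridge in rather than letting it drop, and press it until it is fully home. Then, with the cartridge home, press both lock tabs beside the bay's mouth all the way in. Leave the two short cartridges standing in the rack, and let go of everything.

Things in the scene. Friction and masses are not known exactly. Their poses are not given: they have to be found in the camera images.
- cart: Tall black plastic data cartridge to be docked, pale label on each broad face, ribs near the top, 4 mm foot 80 x 22: 84 x 26 mm in section and 140 mm tall, about 0.2 to 0.4 kg. Origin: centre of its foot (lower end); z runs along its length towards the top, x along its 84 mm width, y through its 26 mm thickness. Starts upright in any one of the rack's slots; fits the bay either way round.
- short_a: One of two short black cartridges, like the tall one but for the height: 84 x 26 mm in section and 95 mm tall, about 0.2 kg. Origin: centre of its foot (lower end); z runs along its length towards the top, x along its 84 mm width, y through its 26 mm thickness. Stands in a slot of the rack and is to stay there.
- short_b: One of two short black cartridges, like the tall one but for the height: 84 x 26 mm in section and 95 mm tall, about 0.2 kg. Origin: centre of its foot (lower end); z runs along its length towards the top, x along its 84 mm width, y through its 26 mm thickness. Stands in a slot of the rack and is to stay there.
- rack: Fixed grey rack, 101 x 198 mm, 46 mm high, with three slots (89 x 30 mm, floor 6 mm up) at y = -75, 0 and +75 mm of its own frame; origin at the centre of its underside, z up. The cartridges stand on the slot floors with their thickness along the rack's y.
- bay: Bay of the fixed grey docking station. Origin: centre of its mouth, 150 mm above the table; z points out along the bay's axis, leaning 30 degrees from vertical (mouth up and roughly towards the robot); x along its 86.4 mm opening, y along its 56 mm one, in which the slot guide sits. Flat mouth face 116 (x) x 160 mm (y). A cartridge let go in it slides down by its weight.
- bay_slot (a point): Point at the mouth's centre, where the slot would be if centred. The slot, 86.4 (x) x 28.4 mm (y), 1.2 mm play a side, 2 mm 45-degree lead-in, lies between two 7 mm aluminium guide walls, flush with the mouth face; these are stuck up to 6 mm to either side along the bay's y (it varies, not in the readings: find it by touch or sight) and do not yield.
- bay_home (a point): Point on the bay's axis 108 mm below the mouth: the foot's place when fully home (top then 32 mm proud of the mouth; shifted in y with the slot). A hidden stiff carriage meets the foot earlier, 92 to 98 mm down (it varies); from there it takes about 12 N, gives way stiffly and stays where left, up to a hard stop at this point.
- tab_l (a joint): Travel (m) of the lock tab on the mouth face at the bay's +y side: 0 = fully up (top 12 mm proud of the face), 0.009 = fully pressed (top 3 mm proud); starts within 0.002 of up. It slides straight along the bay's axis, takes about 6 N to move and stays where it is left.
- tab_r (a joint): Travel (m) of the lock tab on the mouth face at the bay's -y side: 0 = fully up (top 12 mm proud of the face), 0.009 = fully pressed (top 3 mm proud); starts within 0.002 of up. It slides straight along the bay's axis, takes about 6 N to move and stays where it is left.
- tab_l_top (a point): Centre of the top face of the +y lock tab, a black 32 mm (bay x) by 22 mm (bay y) block on the mouth face, centred 56 mm from the bay's centre along +y; it is pressed along the bay's -z.
- tab_r_top (a point): The same for the -y lock tab, centred 56 mm from the bay's centre along -y.
Things that resemble listed ones, but are neither listed nor needed, are in the scene too. Leave any blue or turquoise look-alike of the part that bears bay alone. What is shaped like the short_b but pink is not meant.

How it is judged:
By the outcome, as a careful person would: the job done as asked, in the order asked, and still so for the second after the job is handed in, with the robot touching nothing.
It also fails if it takes over 72 s, if anything falls off the work surface, if the arm or the gripper's body presses on something with over 40 N, if the wrist force passes 120 N, or if a joint passes its speed limit or range.

## Robot

A 7-joint arm with a two-finger parallel gripper is mounted at the origin on the work surface. World frame = base frame: x ahead of the robot, y to its left, z up, the work surface at z = 0. Lengths are in m, angles in degrees, forces in N, time in s.
With the tool pointing down it reaches from about 0.425 to 0.875 m from the base axis. Payload 4.7 kg.
Tool frame: the origin (TCP) lies midway between the tips of the shut fingers; the grasp point (between the pads) lies env.grip_point_offset behind it (env.grip_point_offset is the distance from the TCP to the grasp point, in m); z points along the fingers, y is the line along which they close (so a half turn about z gives the same grasp; the last joint's range is limited). The gripper opens to 87 mm and grips with 3 to 60 N. Pads are 19 mm wide; open, the fingers measure 117 mm over their backs; the gripper's body (75 mm by 190 mm) begins 51 mm behind the grasp point.
Start: joints at [-69.551, 18.392, -4.016, 83.108, 1.295, 78.541, -3.26], TCP at [0.219, 0.612, 0.223] pointing down, gripper open.
Joint ranges: [-163.93, 163.93], [-17.29, 119.83], [-79.2, 71.16], [3.27, 140.29], [-89.18, 269.18], [5.43, 117.66], [-154.24, 154.24]. Speed limits (degrees/s): [147.25, 147.25, 180, 180, 180, 180, 180].

## Interface

Orientations are given as [roll, pitch, yaw] about the fixed x, y, z axes, in that order (R = Rz(yaw) Ry(pitch) Rx(roll)).
In Python, from cell import env gives the robot as it stands.
- The arm moves only by the shell command python3 -m creep 'ROWS' [FORCE]. ROWS is a JSON object of lists of equal length, an entry for each row: "translation": the shift along the tool's x, y, z in units of 0.08 m (1.0 is 0.08 m), a list of three; "turn": the turn, a rotation vector about the tool's x, y, z in units of 180 degrees (1.0 is 180 degrees), a list of three; "grip": the opening, from 0 (shut) to 1 (fully open). In form: {"translation": [[x, y, z], ...], "turn": [[ax, ay, az], ...], "grip": [grip, ...]}. A call has 1 to 5 rows; each row shifts and turns the commanded pose from where the row before left it, along the tool's axes as they then stand; what a row does not reach is not made up. A row lasts 1/8 s, in which the tool goes at most 62.5 mm and 10.7 degrees, less where a joint would pass 70% of its speed; a pose out of reach is approached as far as the arm can. A call with a number of a shift or a turn outside -1 to 1 is refused whole. A call with a gripper value outside its range is refused whole. The fingers move at their own pace and stop on an object; FORCE is the grip in N (left out, the last holds). Time passes only in rows, so rows that do not move let the fingers close. It gives the time, the measured TCP pose, the force, the opening and the grip force at its end, in the units of the state.
- env.get_obs(): the state, without advancing time (a new reading comes with each control period).
- env.read_camera(name): name is "scene" or "top" or "wrist"; returns a dict with "frame" (384x512x3 uint8, red, green, blue), "z_map" (384x512 float32, m along the optical axis (not along the pixel's ray), 0 where there is no reading), "K" (3x3 intrinsics, pixels), "rvec" (rotation vector, rad) and "tvec" (3), from world to camera coordinates, as OpenCV has them. Camera axes: x right, y down, z forward; pixel columns grow to the right and rows downward; lengths in m; the calibration is good to about 2 mm. The wrist camera is an equidistant fisheye: a pixel r from the principal point sees the ray r / f radians off the axis. A picture is of the moment at which its call begins.
- env.sign_off(): hands the job in; it is judged then, once.
The state is a dict: "time_s": time; "qpos": joint angles; "joint_velocities": joint speeds; "effort": joint torques, N m; "tool_pos": TCP position; "tool_rot": TCP orientation; "force": force on the tool from outside, world axes, zero at the start; "wrist_torque": the same for the moment, N m; "grip_width": finger opening in m; "grasp_force": force on a finger pad.
Only numpy, scipy, OpenCV 4.12 (cv2) and the standard library are available. Lean on these libraries where they do the work, as an engineer would, in place of code of your own. Each camera call takes 0.05 s, during which the arm holds its last target. There are 200 camera calls.

## Working session

There is one attempt and no reset: what is moved stays moved. The work goes in short steps, Python scripts to look and compute and a shell command to move; the robot and the scene stay as the last step left them, time stands still between calls to the robot, and variables do not carry over. Pictures are saved under pics/ and viewed, at most 10 in all, crops included, and the job is handed in when it is done.

```bash
ls; mkdir -p pics
python3 - <<'E'
from cell import env
import cv2,numpy as np
o=env.get_obs();print({k:np.round(v,3).tolist() for k,v in o.items()},env.grip_point_offset)
ims=[]
for n in("scene","top","wrist"):
    c=env.read_camera(n);np.savez(f"{n}0.npz",**c);ims.append(cv2.cvtColor(c["frame"],cv2.COLOR_RGB2BGR));print(n,c["K"].tolist(),c["rvec"],c["tvec"])
cv2.imwrite("pics/scene0.png",ims[0]);cv2.imwrite("pics/top0.png",ims[1])
E
```

```text
pics
{'time_s': 0.0, 'qpos': [-69.551, 18.439, -4.016, 83.176, 1.296, 78.54, -3.261], 'joint_velocities': [0.036, 0.052, 0.025, -0.08, 0.057, 0.106, 0.004], 'effort': [-0.0, -49.128, -0.404, -31.253, -0.064, 0.044, 0.0], 'tool_pos': [0.218, 0.612, 0.221], 'tool_rot': [-179.891, 0.006, 160.36], 'force': [0.272, -0.266, 0.536], 'wrist_torque': [-0.034, -0.073, -0.012], 'grasp_force': 0.0, 'grip_width': 0.087} 0.0187
scene [[350.55066066999694, 0.0, 254.40232695748108], [0.0, 350.55066066999694, 188.54169845526417], [0.0, 0.0, 1.0]] [ 1.34567347  2.45306846 -0.69643618] [ 0.23842869 -0.28107722  1.09988446]
top [[411.7279618702225, 0.0, 255.03461324827617], [0.0, 411.7279618702225, 190.67846765691496], [0.0, 0.0, 1.0]] [ 2.09073526 -2.13245572  0.2359731 ] [0.03274343 0.49557435 1.1780424 ]
wrist [[297.3186396354542, 0.0, 258.1392023643489], [0.0, 297.3186396354542, 186.67367458101077], [0.0, 0.0, 1.0]] [-2.38755743 -1.6845628  -0.21486762] [-0.65004706 -0.03117211  0.39000679]
```

View pics/scene0.png

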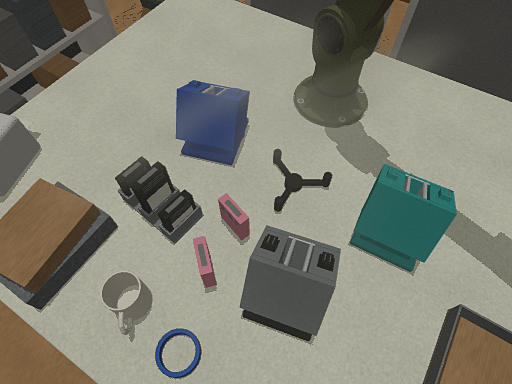

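View pics/top0.png

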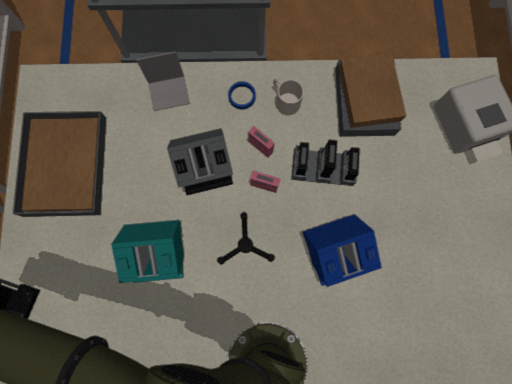

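Candidates for the bay: grey station scene (292,285)/top (200,160), blue look-alike top (343,250), teal top (148,252). I choose grey. For the tall cartridge there are three black ones in the rack at top (303,160), (329,158), (351,165), plus pink ones at (261,140), (264,181) which are not meant. The tallest of the black ones is chosen by depth.

```bash
cat > h.py <<'E'
import numpy as np,cv2
from scipy.spatial.transform import Rotation as R
def cloud(c,fish=False):
    K=c["K"];h,w=c["z_map"].shape;u,v=np.meshgrid(np.arange(w),np.arange(h))
    x=(u-K[0,2])/K[0,0];y=(v-K[1,2])/K[1,1];z=c["z_map"].astype(float)
    if fish:
        r=np.hypot(x,y);s=np.where(r>1e-9,np.tan(np.minimum(r,1.5))/np.maximum(r,1e-9),1);x=x*s;y=y*s
    P=np.stack([x*z,y*z,z],-1);M=R.from_rotvec(np.ravel(c["rvec"])).as_matrix()
    P=(P-np.ravel(c["tvec"]))@M;P[z<=0]=np.nan;return P
E
python3 - <<'E'
from h import *
T=np.load("top0.npz");S=np.load("scene0.npz")
Pt=cloud(T);Ps=cloud(S)
# rack
for n,P,box in(("top",Pt,(285,370,130,195)),):
    a,b,c,d=box;Q=P[c:d,a:b];m=(Q[...,2]>.085)
    nl,lab,st,ce=cv2.connectedComponentsWithStats(m.astype('uint8'))
    for i in range(1,nl):
        if st[i,4]>8:
            q=Q[lab==i];zt=np.nanpercentile(q[:,2],90);t=q[q[:,2]>zt-.012]
            r=cv2.minAreaRect((t[:,:2]*1000).astype('float32'));print(n,ce[i]+[a,c],len(t),zt,t.mean(0),r)
# dock mouth plane: points z .08-.25 in dock region
for n,P,(a,b,c,d) in(("top",Pt,(160,240,120,200)),("scene",Ps,(235,345,220,345))):
    q=P[c:d,a:b].reshape(-1,3);q=q[q[:,2]>.1]
    best=0;rng=np.random.default_rng(0)
    for _ in range(800):
        s=q[rng.choice(len(q),3)];nn=np.cross(s[1]-s[0],s[2]-s[0]);l=np.linalg.norm(nn)
        if l<1e-6:continue
        nn/=l;nn*=np.sign(nn[2])
        if nn[2]<.7:continue
        k=(abs((q-s[0])@nn)<.002)
        if k.sum()>best:best=k.sum();K=k
    f=q[K];m0=f.mean(0);nn=np.linalg.svd(f-m0)[2][2];nn*=np.sign(nn[2])
    print(n,len(q),best,m0,nn,np.degrees(np.arccos(nn[2])),np.degrees(np.arctan2(nn[1],nn[0])))
    az=np.arctan2(nn[1],nn[0]);z=np.array([np.cos(az)*.5,np.sin(az)*.5,.75**.5]);y=np.array([-np.sin(az),np.cos(az),0])
    x=np.cross(y,z);uv=np.stack([f@x,f@y],1);r=cv2.minAreaRect((uv*1000).astype('float32'));print(r)
    cx,cy=np.array(r[0])/1000;print("centre",x*cx+y*cy+z*(m0@z))
for n,c,(a,b,cc,d) in(("top",T,(150,370,110,210)),):
    im=cv2.resize(c["frame"][cc:d,a:b,::-1],None,fx=3.6,fy=3.6,interpolation=cv2.INTER_CUBIC);cv2.imwrite("pics/crop1.png",im)
E
```

```text
top [330.3019802  156.03960396] 288 0.1495391974411149 [ 0.57814568 -0.19428991  0.1471376 ] ((578.9434814453125, -194.73435974121094), (27.34027862548828, 83.64317321777344), 83.67231750488281)
top [303.3125     156.12867647] 259 0.1058699031151454 [ 0.58711806 -0.12039887  0.10257304] ((588.2208251953125, -120.76648712158203), (26.543123245239258, 84.01567840576172), 82.68903350830078)
top [354.12758621 161.43793103] 267 0.1054106038020767 [ 0.56829515 -0.26853472  0.10234102] ((569.9737548828125, -269.7441101074219), (27.4912052154541, 85.94727325439453), 83.1650161743164)
top 2321 1062 [0.56356171 0.17542878 0.15272183] [-0.48731431 -0.11385003  0.86577303] 30.02890732703594 -166.84999374389312
((-584.3577880859375, -41.087181091308594), (159.65003967285156, 116.75801849365234), 89.66012573242188)
centre [0.56236898 0.17357846 0.15180822]
scene 6023 2254 [0.56677352 0.17769419 0.15310082] [-0.4884633  -0.11140924  0.865443  ] 30.066671190369956 -167.15170039381945
((-581.6502075195312, -45.20269012451172), (119.84002685546875, 160.28851318359375), 0.4942917227745056)
centre [0.56074326 0.17425846 0.14926531]
```

View pics/crop1.png

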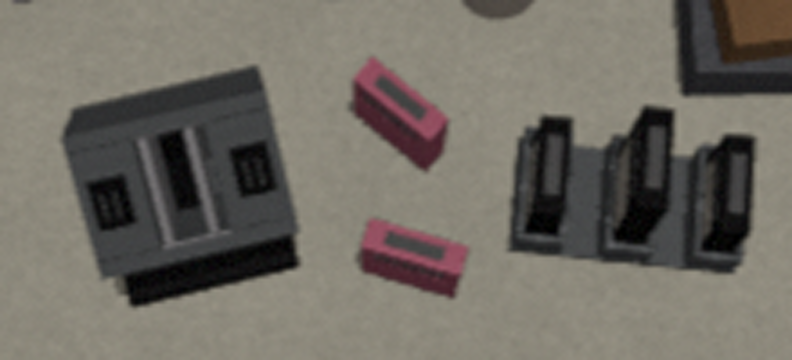

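The crop confirms it: the middle black cartridge is the tallest (top at 0.147 m, the others at 0.103 m), and the grey bay has the aluminium guide walls and tabs. I'll move, stopping over the bay to look.

```bash
python3 -m creep '{"translation":[[0,0,-0.65],[0,0,-0.65],[-0.478,-0.5,0],[-0.478,-0.5,0],[-0.478,-0.5,0]],"turn":[[0,0,0],[0,0,0],[0,0,0],[0,0,0],[0,0,0]],"grip":[1,1,1,1,1]}'
python3 -m creep '{"translation":[[-0.478,-0.5,0],[-0.478,-0.5,0],[-0.478,-0.5,0],[-0.478,-0.5,0],[0,0,0]],"turn":[[0,0,0],[0,0,0],[0,0,0],[0,0,0],[0,0,0]],"grip":[1,1,1,1,1]}'
python3 - <<'E'
from cell import env
import cv2,numpy as np
c=env.read_camera("wrist");np.savez("wrist1.npz",**c);cv2.imwrite("pics/wrist1.png",c["frame"][:,:,::-1])
print(env.get_obs()["tool_pos"],env.get_obs()["qpos"])
E
```

```text
time_s: 0.78
tool_pos: [0.2868, 0.4589, 0.3263]
tool_rot: [-180.0, 0.0, 160.4]
force: [1.1, -0.5, 0.0]
grip_width: 0.0872
grasp_force: 0.0
time_s: 1.4
tool_pos: [0.3787, 0.254, 0.3269]
tool_rot: [180.0, 0.0, 159.9]
force: [-0.6, 1.2, 0.9]
grip_width: 0.0872
grasp_force: 0.0
[0.37727307 0.25677017 0.32678131] [-50.09066917  -7.67059016  11.22600309  99.46588358   1.44773829
  88.01991863  31.0944602 ]
```

View pics/wrist1.png

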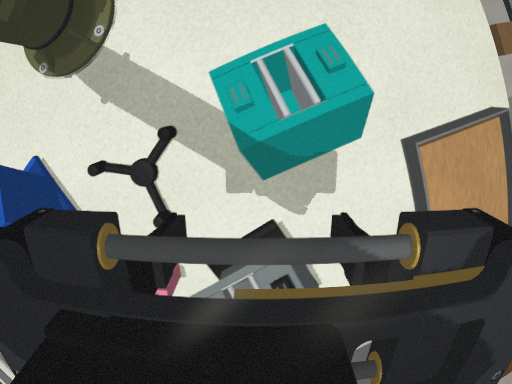

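The wrist camera looks to the robot's side: it shows the teal look-alike at (290,100), with the grey bay hidden behind the gripper at (250,280). I'll move beyond the bay to view its mouth.

```bash
python3 -m creep '{"translation":[[-0.65,0.12,0],[-0.65,0.12,0],[-0.65,0.12,0],[-0.65,0.12,0],[-0.65,0.12,0]],"turn":[[0,0,0],[0,0,0],[0,0,0],[0,0,0],[0,0,0]],"grip":[1,1,1,1,1]}'
python3 -m creep '{"translation":[[-0.65,0.12,0],[0,0,0],[0,0,0]],"turn":[[0,0,0],[0,0,0],[0,0,0]],"grip":[1,1,1]}'
python3 - <<'E'
from cell import env
import cv2,numpy as np
c=env.read_camera("wrist");np.savez("wrist2.npz",**c);cv2.imwrite("pics/wrist2.png",c["frame"][:,:,::-1])
print(env.get_obs()["tool_pos"],env.get_obs()["qpos"])
E
```

```text
time_s: 2.08
tool_pos: [0.6385, 0.2187, 0.3258]
tool_rot: [180.0, -0.1, 160.6]
force: [0.4, 0.2, 1.5]
grip_width: 0.0869
grasp_force: 0.0
time_s: 2.45
tool_pos: [0.6891, 0.2097, 0.3254]
tool_rot: [-180.0, -0.1, 160.5]
force: [-1.3, 0.6, -0.0]
grip_width: 0.0867
grasp_force: 0.0
[0.68874113 0.20979139 0.32659133] [-33.41820038  27.26142524  23.39835629  61.50748483 -10.57321654
  93.15683495  57.53410699]
```

View pics/wrist2.png

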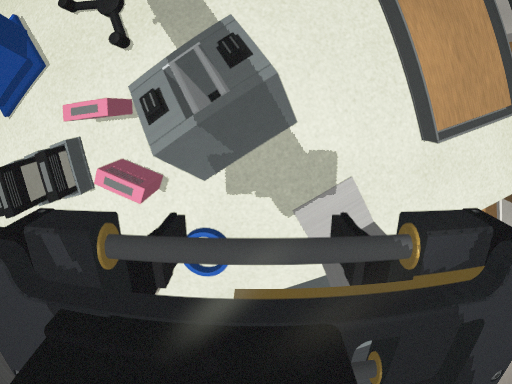

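The view shows the grey mouth at (205,90), with guide walls from (170,50) to (220,100) and tabs at (152,105) and (232,48). I'll project the pixels onto the mouth plane and measure the wall positions.

Run:
```python
from h import *
c=np.load("wrist2.npz");P=cloud(c,True);F=c["frame"]
M=R.from_rotvec(np.ravel(c["rvec"])).as_matrix();t=np.ravel(c["tvec"])
print("cam pos",-M.T@t,"axis",M[2])
q=P[10:185,125:300].reshape(-1,3);q=q[q[:,2]>.1]
best=0;rng=np.random.default_rng(0)
for _ in range(800):
    s=q[rng.choice(len(q),3)];nn=np.cross(s[1]-s[0],s[2]-s[0]);l=np.linalg.norm(nn)
    if l<1e-6:continue
    nn/=l;nn*=np.sign(nn[2])
    if nn[2]<.7:continue
    k=(abs((q-s[0])@nn)<.0015)
    if k.sum()>best:best=k.sum();K=k
f=q[K];m0=f.mean(0);nn=np.linalg.svd(f-m0)[2][2];nn*=np.sign(nn[2])
az=np.arctan2(nn[1],nn[0]);print(best,nn,np.degrees(np.arccos(nn[2])),np.degrees(az))
z=np.array([np.cos(az)*.5,np.sin(az)*.5,.75**.5]);y=np.array([-np.sin(az),np.cos(az),0]);x=np.cross(y,z)
uv=np.stack([f@x,f@y],1);r=cv2.minAreaRect((uv*1000).astype('float32'));print(r)
cx,cy=np.array(r[0])/1000;C=x*cx+y*cy+z*(m0@z);print("centre",C)
# in-plane orthophoto, 0.3 mm px; rows=bay x, cols=bay y
g=.0003;V,U=np.mgrid[-.065:.065:g,-.09:.09:g]
W=C+V[...,None]*x+U[...,None]*y
Q=W@M.T+t;rho=np.hypot(Q[...,0],Q[...,1]);th=np.arctan2(rho,Q[...,2]);k=c["K"]
mu=(k[0,0]*th*Q[...,0]/rho+k[0,2]).astype('float32');mv=(k[1,1]*th*Q[...,1]/rho+k[1,2]).astype('float32')
o=cv2.remap(F,mu,mv,cv2.INTER_LINEAR)
cv2.imwrite("pics/ortho.png",o[:,:,::-1])
np.savez("bay.npz",C=C,x=x,y=y,z=z)
```

```text
cam pos [0.62428207 0.23406051 0.48737035] axis [ 0.23754856 -0.08537997 -0.96761611]
6979 [-0.48754885 -0.1115535   0.86593991] 30.009795255537906 -167.11229327464576
((-582.822998046875, -46.574798583984375), (161.1953887939453, 118.75650024414062), 89.94709014892578)
centre [0.56144472 0.17623961 0.14960757]
```

View pics/ortho.png

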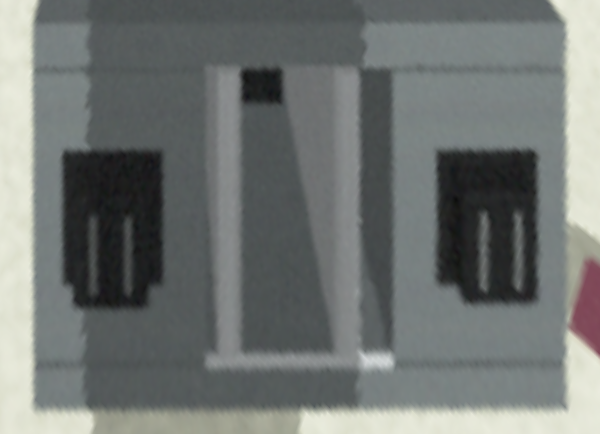

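The slot lies 3.6 mm towards bay −y in my axes: the walls leave a 28.2 mm gap between columns 241 and 335, against a bay centre at column 300. On to the cartridge.

```bash
python3 -m creep '{"translation":[[-0.05,-0.65,0],[-0.05,-0.65,0],[-0.05,-0.65,0],[-0.05,-0.65,0],[-0.05,-0.65,0]],"turn":[[0,0,0],[0,0,0],[0,0,0],[0,0,0],[0,0,0]],"grip":[1,1,1,1,1]}' >/dev/null
python3 -m creep '{"translation":[[-0.05,-0.65,0],[-0.05,-0.65,0],[-0.05,-0.65,0],[0,0,0],[0,0,0]],"turn":[[0,0,0],[0,0,0],[0,0,0],[0,0,-0.035],[0,0,-0.035]],"grip":[1,1,1,1,1]}'
python3 -m creep '{"translation":[[0,0,0],[0,0,0]],"turn":[[0,0,0],[0,0,0]],"grip":[1,1]}'
cat >> h.py <<'E'
def plan(p,Rt):
    "shift in present tool axes (units), then turn (units), to reach TCP pose p,Rt"
    from cell import env
    o=env.get_obs();A=R.from_euler("xyz",o["tool_rot"],degrees=True)
    print("t",o["time_s"],"at",np.round(o["tool_pos"],4),np.round(o["tool_rot"],2),"F",np.round(o["force"],1),"w",round(o["grip_width"],4),"g",o["grasp_force"])
    print("shift",np.round(A.inv().apply(np.array(p)-o["tool_pos"])/.08,3),"turn",np.round((A.inv()*Rt).as_rotvec()/np.pi,4))
def downpose(yaw): return R.from_euler("xyz",[180,0,yaw],degrees=True)
E
python3 - <<'E'
from cell import env
from h import *
c=env.read_camera("wrist");np.savez("wrist3.npz",**c);cv2.imwrite("pics/wrist3.png",c["frame"][:,:,::-1])
t=env.read_camera("top");s=env.read_camera("scene")
for n,cc in(("wrist",c),("scene",s)):
    P=cloud(cc,n=="wrist");m=(P[...,2]>.135)&(P[...,2]<.16)&(abs(P[...,0]-.58)<.08)&(abs(P[...,1]+.195)<.06)
    q=P[m];print(n,len(q))
    if len(q)>20:
        zt=np.percentile(q[:,2],90);q=q[q[:,2]>zt-.008];print(zt,cv2.minAreaRect((q[:,:2]*1000).astype('float32')))
plan([.579,-.1945,.3],downpose(173))
E
```

```text
time_s: 3.75
tool_pos: [0.5793, -0.1938, 0.3282]
tool_rot: [179.9, 0.2, 173.2]
force: [-0.1, 1.1, 0.0]
grip_width: 0.0871
grasp_force: 0.0
time_s: 4.0
tool_pos: [0.5799, -0.1936, 0.3274]
tool_rot: [179.9, 0.1, 172.9]
force: [-1.3, 0.3, 0.6]
grip_width: 0.0871
grasp_force: 0.0
wrist 1523
0.1466521687660514 ((578.5542602539062, -192.3190460205078), (26.05070686340332, 82.37007141113281), 83.40413665771484)
scene 468
0.146710310928693 ((579.0501098632812, -193.3252410888672), (28.854448318481445, 83.97149658203125), 84.31250762939453)
t 4.15 at [ 0.58   -0.1942  0.3268] [1.7998e+02 3.0000e-02 1.7295e+02] F [-0.1  0.1  0.1] w 0.087 g 0.0
shift [ 0.012 -0.006  0.335] turn [ 0.0001  0.0001 -0.0003]
```

View pics/wrist3.png

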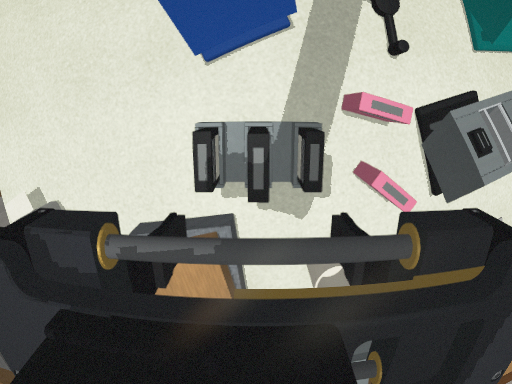

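The picture shows the tall cartridge in the middle slot at (258,165), flanked by short ones at (206,160) and (311,160). Aligned; I descend and grip.

```bash
python3 -m creep '{"translation":[[0.013,0.007,0.6],[0,0,0.6],[0,0,0.6],[0,0,0.5],[0,0,0.29]],"turn":[[0,0,0],[0,0,0],[0,0,0],[0,0,0],[0,0,0]],"grip":[1,1,1,1,1]}'
python3 -m creep '{"translation":[[0,0,0],[0,0,0],[0,0,0],[0,0,0],[0,0,0]],"turn":[[0,0,0],[0,0,0],[0,0,0],[0,0,0],[0,0,0]],"grip":[1,0.5,0.2,0.2,0.2]}' 45
python3 -m creep '{"translation":[[0,0,0],[0,0,0],[0,0,0],[0,0,0]],"turn":[[0,0,0],[0,0,0],[0,0,0],[0,0,0]],"grip":[0.2,0.2,0.2,0.2]}'
```

```text
time_s: 4.78
tool_pos: [0.5779, -0.1933, 0.1168]
tool_rot: [180.0, -0.2, 172.9]
force: [0.5, -0.5, 0.3]
grip_width: 0.0869
grasp_force: 0.0
time_s: 5.4
tool_pos: [0.5793, -0.194, 0.1199]
tool_rot: [180.0, 0.1, 173.0]
force: [-0.6, -0.2, 0.2]
grip_width: 0.0548
grasp_force: 0.0
time_s: 5.9
tool_pos: [0.5791, -0.1939, 0.1193]
tool_rot: [180.0, -0.0, 173.0]
force: [0.0, 0.6, 0.1]
grip_width: 0.0255
grasp_force: 45.0
```

```bash
python3 -m creep '{"translation":[[0,0,-0.2],[0,0,-0.5],[0,0,-0.7],[0,0,-0.7],[0,0,-0.7]],"turn":[[0,0,0],[0,0,0],[0,0,0],[0,0,0],[0,0,0]],"grip":[0.2,0.2,0.2,0.2,0.2]}'
cat >> h.py <<'E'
z=np.array([-.4877,-.1118,.8659]);z/=np.linalg.norm(z);y=np.cross([0,0,1],z);y/=np.linalg.norm(y);x=np.cross(y,z)
BR=R.from_matrix(np.stack([np.cross(-y,-z),-y,-z],1));SLOT=np.array([.5606,.1785,.15]);L=.1135
def bayc():
    from cell import env
    o=env.get_obs();d=o["tool_pos"]-SLOT-L*z;A=R.from_euler("xyz",o["tool_rot"],degrees=True)
    print("t",round(o["time_s"],2),"foot mm bay x,y,z",np.round([d@x*1e3,d@y*1e3,d@z*1e3],1),"Fbay",np.round([o["force"]@x,o["force"]@y,o["force"]@z],1),"w",round(o["grip_width"],4),"g",round(float(o["grasp_force"]),1),"roterr deg",np.round(np.degrees((A.inv()*BR).as_rotvec()),2),"Tq tool",np.round(A.inv().apply(o["wrist_torque"]),2))
E
python3 -c "
from h import *
plan(SLOT+z*(L+.1)+[0.04,0,0.04],BR)"
```

```text
time_s: 6.52
tool_pos: [0.5784, -0.194, 0.3457]
tool_rot: [180.0, 0.0, 172.9]
force: [1.3, -0.7, -3.4]
grip_width: 0.026
grasp_force: 45.0
t 6.525 at [ 0.5784 -0.194   0.3457] [1.8000e+02 1.0000e-02 1.7294e+02] F [ 1.3 -0.7 -3.4] w 0.026 g 44.99289630912244
shift [ 1.552  4.2   -0.364] turn [-0.029  -0.165  -0.1084]
```

```bash
python3 -m creep '{"translation":[[0.19,0.525,-0.045],[0.19,0.525,-0.045],[0.19,0.525,-0.045],[0.19,0.525,-0.045],[0.19,0.525,-0.045]],"turn":[[0,0,0],[0,0,0],[0,0,0],[0,0,0],[0,0,0]],"grip":[0.2,0.2,0.2,0.2,0.2]}' >/dev/null
python3 -m creep '{"translation":[[0.19,0.525,-0.045],[0.19,0.525,-0.045],[0.19,0.525,-0.045]],"turn":[[0,0,0],[0,0,0],[0,0,0]],"grip":[0.2,0.2,0.2]}' >/dev/null
python3 -m creep '{"translation":[[0,0,0],[0,0,0],[0,0,0],[0,0,0],[0,0,0]],"turn":[[-0.006,-0.033,-0.0217],[-0.006,-0.033,-0.0217],[-0.006,-0.033,-0.0217],[-0.006,-0.033,-0.0217],[-0.006,-0.033,-0.0217]],"grip":[0.2,0.2,0.2,0.2,0.2]}'
python3 -m creep '{"translation":[[0,0,0],[0,0,0]],"turn":[[0,0,0],[0,0,0]],"grip":[0.2,0.2]}'
python3 -c "
from h import *
plan(SLOT+z*(L+.03),BR);bayc()"
```

```text
time_s: 8.15
tool_pos: [0.5055, 0.1608, 0.3701]
tool_rot: [178.7, 24.9, -170.1]
force: [-1.7, 0.4, -2.5]
grip_width: 0.0258
grasp_force: 45.0
time_s: 8.4
tool_pos: [0.5073, 0.1586, 0.3693]
tool_rot: [178.6, 24.7, -170.5]
force: [-0.4, -0.2, -4.0]
grip_width: 0.0257
grasp_force: 45.0
t 8.4 at [0.5073 0.1586 0.3693] [ 178.62   24.74 -170.51] F [-0.4 -0.2 -4. ] w 0.0257 g 44.998159278184175
shift [0.676 0.058 0.998] turn [-0.0011 -0.0291 -0.0173]
t 8.4 foot mm bay x,y,z [-60.8   7.5 104.6] Fbay [ 2.4  0.1 -3.3] w 0.0257 g 45.0 roterr deg [-0.2  -5.24 -3.11] Tq tool [-0.06  0.98 -0.01]
```

```bash
python3 -m creep '{"translation":[[0.33,0.03,0],[0.33,0.03,0],[0,0,0],[0,0,0]],"turn":[[-0.0005,-0.0145,-0.0087],[-0.0005,-0.0145,-0.0087],[0,0,0],[0,0,0]],"grip":[0.2,0.2,0.2,0.2]}'
python3 -c "
from h import *
plan(SLOT+z*(L+.03),BR);bayc()"
```

```text
time_s: 8.9
tool_pos: [0.5037, 0.1672, 0.3365]
tool_rot: [179.5, 25.3, -168.6]
force: [-0.5, -0.5, -3.5]
grip_width: 0.0258
grasp_force: 45.0
t 8.9 at [0.5037 0.1672 0.3365] [ 179.53   25.3  -168.57] F [-0.5 -0.5 -3.5] w 0.0258 g 44.99791203998029
shift [ 0.488 -0.031  0.63 ] turn [-0.0012 -0.0262 -0.0074]
t 8.9 foot mm bay x,y,z [-43.1  -1.7  77. ] Fbay [ 2.2  0.4 -2.7] w 0.0258 g 45.0 roterr deg [-0.21 -4.72 -1.33] Tq tool [0.04 0.89 0.02]
```

```bash
python3 -c "
from cell import env
import numpy as np
print(np.round(env.get_obs()['qpos'],1))"
```

```text
[-11.7 -17.1 -10.2 109.9   1.3  62.   79. ]
```

Joint 2 is at its lower limit up here. Going straight down gives it slack, so I lower and finish the tilt.

```bash
python3 -m creep '{"translation":[[0.105,0,0.225],[0.105,0,0.225],[0,0,0],[0,0,0]],"turn":[[0,0,0],[0,0,0],[-0.0012,-0.0262,-0.0074],[0,0,0]],"grip":[0.2,0.2,0.2,0.2]}'
python3 -c "
from h import *
plan(SLOT+z*(L+.03),BR);bayc()
from cell import env
print(np.round(env.get_obs()['qpos'],1))"
```

```text
time_s: 9.4
tool_pos: [0.5178, 0.1725, 0.2916]
tool_rot: [-179.9, 29.1, -167.2]
force: [-0.5, 0.1, -3.6]
grip_width: 0.0258
grasp_force: 45.0
t 9.4 at [0.5178 0.1725 0.2916] [-179.95   29.13 -167.16] F [-0.5  0.1 -3.6] w 0.0258 g 44.998193895444274
shift [ 0.419 -0.046  0.015] turn [-0.0005 -0.005  -0.0003]
t 9.4 foot mm bay x,y,z [-33.6  -3.7  30.7] Fbay [ 2.3 -0.2 -2.9] w 0.0258 g 45.0 roterr deg [-0.09 -0.9  -0.06] Tq tool [-0.09  1.12  0.04]
[-19.6 -17.2  -4.6 116.5   5.4  52.2  76.3]
```

```bash
python3 -m creep '{"translation":[[0.15,-0.02,0.05],[0.15,-0.02,0.05],[0.12,0,0],[0,0,0]],"turn":[[0,-0.003,0],[0,-0.002,0],[0,0,0],[0,0,0]],"grip":[0.2,0.2,0.2,0.2]}'
python3 -c "
from h import *
plan(SLOT+z*(L+.03),BR);bayc()
from cell import env
print(np.round(env.get_obs()['qpos'],1))"
```

```text
time_s: 9.9
tool_pos: [0.5122, 0.1718, 0.264]
tool_rot: [-179.8, 29.2, -167.1]
force: [-0.6, 0.4, -4.0]
grip_width: 0.0255
grasp_force: 45.0
t 9.9 at [0.5122 0.1718 0.264 ] [-179.75   29.22 -167.07] F [-0.6  0.4 -4. ] w 0.0255 g 44.99809822998941
shift [ 0.19  -0.054 -0.252] turn [-0.0013 -0.0045  0.0001]
t 9.9 foot mm bay x,y,z [-14.9  -4.2   9.6] Fbay [ 2.4 -0.5 -3.2] w 0.0255 g 45.0 roterr deg [-0.24 -0.8   0.02] Tq tool [-0.01  1.07 -0.02]
[-15.2 -17.2  -8.6 119.5   4.1  48.9  76.9]
```

At this height the reach limit leaves about 6 mm missing. Tilting 3° less for the first millimetres of entry (the foot has play) gives that back, so I'll plan by the actual foot position.

```bash
cat >> h.py <<'E'
def footplan(fx,fy,fz,dt=0.):
    "target foot in bay mm (x,y,z rel. to slot estimate), dt = degrees short of the full tilt"
    from cell import env
    o=env.get_obs();A=R.from_euler("xyz",o["tool_rot"],degrees=True)
    RT=R.from_rotvec(np.radians(dt)*y)*BR
    B=np.stack([x,y,z],1);f=B.T@(o["tool_pos"]+A.apply([0,0,L])-SLOT)*1e3
    tilt=lambda r:np.degrees(np.arccos(-r.apply([0,0,1])[2]))
    F=B.T@o["force"]
    print("t",round(o["time_s"],2),"foot",np.round(f,1),"tilt",round(tilt(A),2),"->",round(tilt(RT),2),"Fbay",np.round(F,1),"Tq tool",np.round(A.inv().apply(o["wrist_torque"]),2),"w",round(o["grip_width"],4),"q2",round(o["qpos"][1],1),"q",np.round(o["qpos"],0))
    p=SLOT+B@(np.array([fx,fy,fz])/1e3)-RT.apply([0,0,L])
    print("shift",np.round(A.inv().apply(p-o["tool_pos"])/.08,3),"turn",np.round((A.inv()*RT).as_rotvec()/np.pi,4))
E
python3 -c "
from h import *
footplan(0,0,6,3);footplan(0,0,6,-3)"
```

```text
t 9.9 foot [-13.4  -3.8   9.6] tilt 29.22 -> 33.02 Fbay [ 2.4 -0.5 -3.2] Tq tool [-0.01  1.07 -0.02] w 0.0255 q2 -17.2 q [-15. -17.  -9. 120.   4.  49.  77.]
shift [ 0.26  -0.053  0.051] turn [-0.0013 -0.0211  0.0002]
t 9.9 foot [-13.4  -3.8   9.6] tilt 29.22 -> 27.02 Fbay [ 2.4 -0.5 -3.2] Tq tool [-0.01  1.07 -0.02] w 0.0255 q2 -17.2 q [-15. -17.  -9. 120.   4.  49.  77.]
shift [ 0.112 -0.053  0.048] turn [-0.0013  0.0122  0.0001]
```

```bash
python3 -m creep '{"translation":[[0.05,-0.03,0.02],[0.062,-0.023,0.02],[0,0,0],[0,0,0]],"turn":[[-0.0006,0.006,0],[-0.0006,0.006,0],[0,0,0],[0,0,0]],"grip":[0.2,0.2,0.2,0.2]}' >/dev/null
python3 -c "
from h import *
footplan(0,0,3,-3)"
```

```text
t 10.4 foot [-0.9 -0.4  7. ] tilt 27.14 -> 27.02 Fbay [ 1.1 -0.4 -3.6] Tq tool [-0.05  1.01  0.06] w 0.0254 q2 -16.5 q [-15. -17.  -8. 119.   3.  51.  78.]
shift [ 0.005 -0.005  0.051] turn [0.     0.0007 0.0003]
```

```bash
python3 -m creep '{"translation":[[0.01,-0.005,0.04],[0,0,0.04],[0,0,0],[0,0,0]],"turn":[[0,0,0],[0,0,0],[0,0,0],[0,0,0]],"grip":[0.2,0.2,0.2,0.2]}' >/dev/null
python3 -c "
from h import *
footplan(0,0,-4,-3)"
python3 -m creep '{"translation":[[0,0,0.03],[0,0,0],[0,0,0]],"turn":[[0,0,0],[0,0,0],[0,0,0]],"grip":[0.2,0.2,0.2]}' >/dev/null
python3 -c "
from h import *
footplan(0,0,-4,-3)"
```

```text
t 10.9 foot [0.4 0.1 0.6] tilt 27.12 -> 27.02 Fbay [ 0.9  0.7 -2.7] Tq tool [-0.05  0.98  0.02] w 0.0253 q2 -16.0 q [-15. -16.  -8. 119.   3.  50.  78.]
shift [-0.011  0.001  0.057] turn [-0.      0.0006  0.0003]
t 11.28 foot [ 0.6  0.1 -1.8] tilt 27.12 -> 27.02 Fbay [ 1.9  0.2 -3.4] Tq tool [-0.08  1.03  0.04] w 0.0254 q2 -15.8 q [-15. -16.  -8. 120.   3.  49.  78.]
shift [-0.011  0.001  0.027] turn [-0.      0.0006  0.0003]
```

No contact yet; I continue gently.

```bash
python3 -m creep '{"translation":[[0,0,0.025],[0,0,0],[0,0,0]],"turn":[[0,0,0],[0,0,0],[0,0,0]],"grip":[0.2,0.2,0.2]}' >/dev/null
python3 -c "
from h import *
footplan(0,0,-6,-3)"
python3 -m creep '{"translation":[[0,0,0.025],[0,0,0],[0,0,0]],"turn":[[0,0,0],[0,0,0],[0,0,0]],"grip":[0.2,0.2,0.2]}' >/dev/null
python3 - <<'E'
from h import *
footplan(0,0,-8,-3)
from cell import env
c=env.read_camera("scene");f=c["frame"][200:350,215:365,::-1];cv2.imwrite("pics/s4.png",cv2.resize(f,None,fx=4,fy=4,interpolation=cv2.INTER_CUBIC))
E
```

```text
t 11.65 foot [ 0.7  0.1 -3.8] tilt 27.12 -> 27.02 Fbay [ 2.   0.2 -4. ] Tq tool [-0.04  1.01  0.05] w 0.0259 q2 -15.6 q [-15. -16.  -8. 120.   3.  49.  78.]
shift [-0.013  0.001  0.027] turn [-0.      0.0006  0.0003]
t 12.03 foot [ 0.8  0.1 -5.8] tilt 27.12 -> 27.02 Fbay [ 2.4  0.1 -2.7] Tq tool [-0.07  1.02  0.06] w 0.0256 q2 -15.4 q [-15. -15.  -8. 120.   3.  49.  78.]
shift [-0.014  0.001  0.027] turn [-0.      0.0006  0.0003]
```

View pics/s4.png

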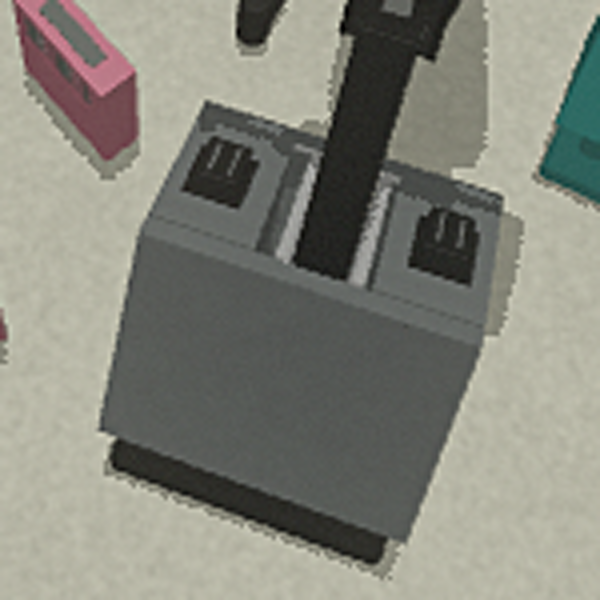

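The crop shows the foot entering between the walls at (330,275), with both tabs free. No contact force yet, so I straighten the tilt while going deeper.

```bash
python3 -c "
from h import *
footplan(0,0,-12,-1.0)"
```

```text
t 12.07 foot [ 0.8  0.  -5.8] tilt 27.13 -> 29.02 Fbay [ 1.4 -0.8 -3.7] Tq tool [-0.06  1.05  0.06] w 0.0253 q2 -15.4 q [-15. -15.  -8. 120.   3.  49.  78.]
shift [0.033 0.001 0.078] turn [ 0.     -0.0105  0.0003]
```

```bash
python3 -m creep '{"translation":[[0.016,0,0.03],[0.017,0,0.03],[0,0,0.018],[0,0,0]],"turn":[[0,-0.005,0],[0,-0.0055,0],[0,0,0],[0,0,0]],"grip":[0.2,0.2,0.2,0.2]}' >/dev/null
python3 -c "
from h import *
footplan(0,0,-18,0)"
```

```text
t 12.57 foot [  0.1   0.2 -12.1] tilt 29.0 -> 30.02 Fbay [ 2.   0.2 -2.7] Tq tool [-0.02  1.07  0.06] w 0.0254 q2 -16.4 q [-15. -16.  -8. 122.   4.  46.  78.]
shift [0.022 0.002 0.074] turn [-0.     -0.0057  0.0003]
```

```bash
python3 -m creep '{"translation":[[0.011,0,0.037],[0.011,0,0.037],[0,0,0],[0,0,0]],"turn":[[0,-0.0028,0],[0,-0.0028,0],[0,0,0],[0,0,0]],"grip":[0.2,0.2,0.2,0.2]}' >/dev/null
python3 -c "
from h import *
footplan(0,0,-30,0)"
python3 -m creep '{"translation":[[0,0,0.05],[0,0,0.05],[0,0,0.05],[0,0,0],[0,0,0]],"turn":[[0,0,0],[0,0,0],[0,0,0],[0,0,0],[0,0,0]],"grip":[0.2,0.2,0.2,0.2,0.2]}' >/dev/null
python3 -c "
from h import *
footplan(0,0,-42,0)"
```

```text
t 13.07 foot [ -0.3   0.1 -17.9] tilt 30.02 -> 30.02 Fbay [ 2.2 -0.3 -4.2] Tq tool [-0.03  1.16 -0.02] w 0.0255 q2 -16.6 q [-15. -17.  -8. 123.   4.  44.  77.]
shift [0.004 0.001 0.151] turn [0.     0.     0.0003]
t 13.7 foot [ -0.3   0.1 -30. ] tilt 30.02 -> 30.02 Fbay [ 1.2 -0.6 -3.3] Tq tool [-0.05  1.16  0.04] w 0.0255 q2 -15.3 q [-15. -15.  -9. 123.   5.  42.  77.]
shift [0.003 0.001 0.15 ] turn [ 0.     -0.      0.0003]
```

```bash
python3 -m creep '{"translation":[[0,0,0.06],[0,0,0.06],[0,0,0.06],[0,0,0.06],[0,0,0]],"turn":[[0,0,0],[0,0,0],[0,0,0],[0,0,0],[0,0,0]],"grip":[0.2,0.2,0.2,0.2,0.2]}' >/dev/null
python3 -c "
from h import *
footplan(0,0,-66,0)"
python3 -m creep '{"translation":[[0,0,0.06],[0,0,0.06],[0,0,0.06],[0,0,0.06],[0,0,0.06]],"turn":[[0,0,0],[0,0,0],[0,0,0],[0,0,0],[0,0,0]],"grip":[0.2,0.2,0.2,0.2,0.2]}' >/dev/null
python3 -m creep '{"translation":[[0,0,0.06],[0,0,0.04],[0,0,0],[0,0,0]],"turn":[[0,0,0],[0,0,0],[0,0,0],[0,0,0]],"grip":[0.2,0.2,0.2,0.2]}' >/dev/null
python3 -c "
from h import *
footplan(0,0,-100,0)"
```

```text
t 14.32 foot [  0.4   0.2 -49.7] tilt 29.96 -> 30.02 Fbay [ 1.1  1.  -3.6] Tq tool [-0.04  1.08  0.06] w 0.0258 q2 -13.1 q [-15. -13.  -9. 124.   5.  40.  76.]
shift [-0.003  0.002  0.204] turn [-0.     -0.0003  0.0003]
t 15.45 foot [ -0.5   0.1 -81. ] tilt 30.04 -> 30.02 Fbay [ 1.6 -0.2 -3.1] Tq tool [-0.04  1.09 -0.  ] w 0.0257 q2 -9.4 q [-14.  -9.  -9. 124.   6.  36.  75.]
shift [0.005 0.001 0.237] turn [0.     0.0001 0.0003]
```

```bash
python3 -m creep '{"translation":[[0,0,0.03],[0,0,0.03],[0,0,0.03],[0,0,0.03],[0,0,0]],"turn":[[0,0,0],[0,0,0],[0,0,0],[0,0,0],[0,0,0]],"grip":[0.2,0.2,0.2,0.2,0.2]}' 60 >/dev/null
python3 -c "
from h import *
footplan(0,0,-108,0)"
python3 -m creep '{"translation":[[0,0,0.025],[0,0,0.025],[0,0,0.025],[0,0,0.025],[0,0,0]],"turn":[[0,0,0],[0,0,0],[0,0,0],[0,0,0],[0,0,0]],"grip":[0.2,0.2,0.2,0.2,0.2]}' >/dev/null
python3 -c "
from h import *
footplan(0,0,-108,0)"
```

```text
t 16.07 foot [  0.1   0.1 -91. ] tilt 29.99 -> 30.02 Fbay [ 2.6  0.2 -3. ] Tq tool [-0.07  1.12 -0.  ] w 0.0254 q2 -8.2 q [-14.  -8.  -9. 124.   7.  35.  75.]
shift [-0.001  0.001  0.212] turn [-0.     -0.0002  0.0003]
t 16.7 foot [ -0.5   0.1 -98.2] tilt 30.02 -> 30.02 Fbay [ 3.9 -0.6  3.5] Tq tool [0.07 1.57 0.02] w 0.0257 q2 -7.3 q [-14.  -7.  -9. 124.   7.  34.  75.]
shift [0.006 0.001 0.122] turn [-0.0001  0.      0.0003]
```

```bash
python3 -m creep '{"translation":[[0,0,0.025],[0,0,0.025],[0,0,0.025],[0,0,0.025],[0,0,0]],"turn":[[0,0,0],[0,0,0],[0,0,0],[0,0,0],[0,0,0]],"grip":[0.2,0.2,0.2,0.2,0.2]}' >/dev/null
python3 -c "
from h import *
footplan(0,0,-108,0)"
python3 -m creep '{"translation":[[0,0,0.02],[0,0,0.02],[0,0,0],[0,0,0]],"turn":[[0,0,0],[0,0,0],[0,0,0],[0,0,0]],"grip":[0.2,0.2,0.2,0.2]}' >/dev/null
python3 -c "
from h import *
footplan(0,0,-108,0)"
```

```text
t 17.32 foot [-6.000e-01  1.000e-01 -1.061e+02] tilt 30.03 -> 30.02 Fbay [ 4.  -0.1  6.3] Tq tool [0.04 1.66 0.04] w 0.0255 q2 -6.3 q [-14.  -6.  -9. 124.   8.  33.  74.]
shift [0.007 0.001 0.024] turn [-0.0001  0.0001  0.0003]
t 17.82 foot [-9.000e-01  1.000e-01 -1.085e+02] tilt 30.04 -> 30.02 Fbay [ 5.1  0.8 14. ] Tq tool [0.11 2.3  0.04] w 0.0258 q2 -6.0 q [-14.  -6.  -9. 124.   8.  33.  74.]
shift [ 0.011  0.    -0.006] turn [-0.0001  0.0001  0.0003]
```

```bash
python3 -m creep '{"translation":[[0,0,0.02],[0,0,0],[0,0,0]],"turn":[[0,0,0],[0,0,0],[0,0,0]],"grip":[0.2,0.2,0.2]}' >/dev/null
python3 -c "
from h import *
footplan(0,0,-108,0)"
python3 -m creep '{"translation":[[0,0,0.02],[0,0,0],[0,0,0]],"turn":[[0,0,0],[0,0,0],[0,0,0]],"grip":[0.2,0.2,0.2]}' >/dev/null
python3 -c "
from h import *
footplan(0,0,-108,0)"
```

```text
t 18.2 foot [  -1.6   -0.  -108.7] tilt 30.06 -> 30.02 Fbay [ 9.3  0.4 31.7] Tq tool [0.26 3.39 0.08] w 0.0256 q2 -5.9 q [-14.  -6.  -9. 124.   8.  33.  74.]
shift [ 0.018 -0.001 -0.008] turn [-0.0002  0.0002  0.0003]
t 18.57 foot [  -1.9   -0.  -108.9] tilt 30.06 -> 30.02 Fbay [14.3  1.6 48.4] Tq tool [0.33 4.42 0.02] w 0.0257 q2 -5.9 q [-14.  -6.  -9. 124.   8.  33.  74.]
shift [ 0.023 -0.002 -0.011] turn [-0.0004  0.0002  0.0003]
```

Hard stop reached at about 108.7 mm (48 N, no more travel). I relax, open a little, and back off.

```bash
python3 -m creep '{"translation":[[0,0,-0.04],[0,0,0],[0,0,0],[0,0,0],[0,0,0]],"turn":[[0,0,0],[0,0,0],[0,0,0],[0,0,0],[0,0,0]],"grip":[0.2,0.2,0.4,0.4,0.4]}'
python3 -m creep '{"translation":[[0,0,-0.2],[0,0,-0.3],[0,0,-0.3],[0,0,0],[0,0,0]],"turn":[[0,0,0],[0,0,0],[0,0,0],[0,0,0],[0,0,0]],"grip":[0.4,0.4,0.4,0,0]}'
python3 - <<'E'
from h import *
from cell import env
footplan(0,0,-108,0)
for n in("scene","wrist","top"):
    c=env.read_camera(n);P=cloud(c,n=="wrist");B=np.stack([x,y,z],1);q=(P-SLOT)@B*1e3
    m=(abs(q[...,0])<30)&(abs(q[...,1])<10)&(q[...,2]>10)&(q[...,2]<45);s=q[m]
    print(n,len(s),"cart top",np.percentile(s[:,2],[50,80,95]).round(1) if len(s) else "")
    for sg in(1,-1):
        m=(abs(q[...,0])<12)&(abs(q[...,1]-sg*56-3.6)<8)&(abs(q[...,2])<25);s=q[m];print(" tab",sg,len(s),np.median(s[:,2]).round(1) if len(s) else "")
    m=(abs(q[...,0])<45)&(abs(abs(q[...,1]-3.6)-37)<5)&(abs(q[...,2])<25);s=q[m];print(" face",len(s),np.median(s[:,2]).round(1) if len(s) else "")
    if n=="scene":cv2.imwrite("pics/s5.png",cv2.resize(c["frame"][180:350,200:370,::-1],None,fx=3.5,fy=3.5,interpolation=cv2.INTER_CUBIC))
E
```

```text
time_s: 19.2
tool_pos: [0.5596, 0.1782, 0.1536]
tool_rot: [-180.0, 30.1, -167.0]
force: [0.0, 0.4, -0.1]
grip_width: 0.0346
grasp_force: 0.0
time_s: 19.82
tool_pos: [0.5278, 0.1709, 0.2084]
tool_rot: [-180.0, 30.0, -167.0]
force: [-1.3, 0.4, -0.2]
grip_width: 0.0223
grasp_force: 0.0
t 19.82 foot [ -0.1   0.1 -46. ] tilt 30.02 -> 30.02 Fbay [ 1.2 -0.7  0.4] Tq tool [-0.06  0.61  0.04] w 0.0223 q2 -13.5 q [-14. -14.  -9. 124.   5.  40.  76.]
shift [0.001 0.001 0.774] turn [-0.      0.      0.0003]
scene 204 cart top [32.3 32.9 33.4]
 tab 1 61 10.7
 tab -1 67 11.8
 face 306 -0.3
wrist 1977 cart top [31.8 32.4 32.9]
 tab 1 509 10.3
 tab -1 516 11.4
 face 1911 -0.6
top 64 cart top [33.2 34.6 35.7]
 tab 1 26 12.4
 tab -1 16 13.3
 face 108 1.1
```

View pics/s5.png

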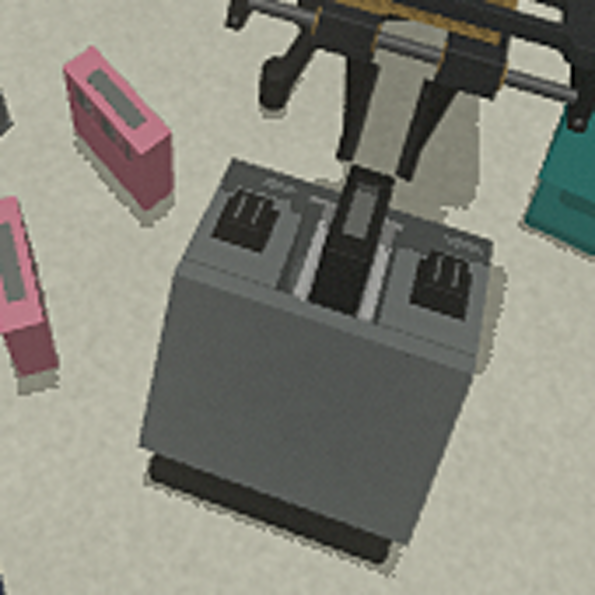

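The picture shows the cartridge seated between the walls at (350,240), top about 32 mm proud, with the tabs at (248,218) and (443,280) still up (10.9 and 12 mm). I'll make sure of home with a press of the shut fingers on its top.

```bash
python3 -m creep '{"translation":[[0,0,0],[0,0,0.2],[0,0,0.18],[0,0,0.05],[0,0,0]],"turn":[[0,0,0],[0,0,0],[0,0,0],[0,0,0],[0,0,0]],"grip":[0,0,0,0,0]}' >/dev/null
python3 -c "
from h import *
footplan(0,0,-108,0)"
python3 -m creep '{"translation":[[0,0,0.04],[0,0,0.02],[0,0,0],[0,0,0]],"turn":[[0,0,0],[0,0,0],[0,0,0],[0,0,0]],"grip":[0,0,0,0]}' >/dev/null
python3 -c "
from h import *
footplan(0,0,-108,0)"
```

```text
t 20.6 foot [ -0.2   0.1 -80.8] tilt 29.99 -> 30.02 Fbay [0.4 0.2 1.1] Tq tool [-0.03  0.63  0.02] w 0.0002 q2 -9.4 q [-14.  -9.  -9. 124.   6.  36.  75.]
shift [0.003 0.001 0.34 ] turn [ 0.     -0.0002  0.0003]
t 21.1 foot [ -3.8  -0.4 -81.6] tilt 30.27 -> 30.02 Fbay [ 6.   0.3 34.5] Tq tool [0.16 2.18 0.05] w 0.0005 q2 -9.2 q [-14.  -9.  -9. 124.   7.  36.  75.]
shift [ 0.043 -0.005  0.329] turn [-0.      0.0014  0.0003]
```

Home is solid at 32 mm proud. Now the tabs.

```bash
python3 -m creep '{"translation":[[0,0,-0.12],[0,0,-0.2],[0,-0.37,0],[0,-0.375,0],[0,0,0]],"turn":[[0,0,0],[0,0,0],[0,0,0],[0,0,0],[0,0,0]],"grip":[0,0,0,0,0]}' >/dev/null
python3 -c "
from h import *
footplan(0,59.6,16-113.5,0)"
```

```text
t 21.73 foot [  0.   62.3 -59.3] tilt 30.01 -> 30.02 Fbay [ 0.8 -0.1  0.1] Tq tool [-0.03  0.58  0.01] w 0.0001 q2 -12.6 q [-13. -13.  -2. 124.   1.  38.  87.]
shift [-0.     0.032  0.478] turn [-0.0005 -0.0001 -0.0009]
```

```bash
python3 -m creep '{"translation":[[0,0.03,0.24],[0,0,0.24],[0,0,0.05],[0,0,0.04],[0,0,0.04]],"turn":[[0,0,0],[0,0,0],[0,0,0],[0,0,0],[0,0,0]],"grip":[0,0,0,0,0]}' >/dev/null
python3 -c "
from h import *
footplan(0,59.6,2-113.5,0)"
python3 -m creep '{"translation":[[0,0,0.03],[0,0,0.03],[0,0,0],[0,0,0]],"turn":[[0,0,0],[0,0,0],[0,0,0],[0,0,0]],"grip":[0,0,0,0]}' >/dev/null
python3 -c "
from h import *
footplan(0,59.6,2-113.5,0)"
```

```text
t 22.35 foot [   1.6   56.2 -108.1] tilt 29.84 -> 30.02 Fbay [ 3.8 -1.2  5.9] Tq tool [-0.43  1.62  0.05] w 0.0005 q2 -6.7 q [-13.  -7.  -2. 125.   2.  32.  86.]
shift [-0.016 -0.042  0.043] turn [ 0.0003 -0.001   0.0005]
t 22.85 foot [   1.7   56.1 -110.5] tilt 29.78 -> 30.02 Fbay [12.3 -2.  34.9] Tq tool [-0.39  3.38  0.01] w 0.0007 q2 -6.3 q [-13.  -6.  -2. 125.   2.  32.  86.]
shift [-0.015 -0.042  0.012] turn [ 0.0002 -0.0013  0.0005]
```

```bash
python3 -m creep '{"translation":[[0,0,-0.15],[0,0,-0.25],[0,0,-0.25],[0,0.45,0],[0,0.45,0]],"turn":[[0,0,0],[0,0,0],[0,0,0],[0,0,0],[0,0,0]],"grip":[0,0,0,0,0]}' >/dev/null
python3 -m creep '{"translation":[[0,0.45,0],[0,0,0],[0,0,0]],"turn":[[0,0,0],[0,0,0],[0,0,0]],"grip":[0,0,0]}' >/dev/null
python3 -c "
from h import *
footplan(0,-52.4,16-113.5,0)"
```

```text
t 23.85 foot [ -0.5 -50.2 -60.8] tilt 30.05 -> 30.02 Fbay [ 0.6 -0.2  0.6] Tq tool [0.01 0.58 0.01] w 0.0004 q2 -10.5 q [-15. -10. -15. 123.  10.  39.  67.]
shift [0.006 0.028 0.459] turn [-0.0001  0.0002  0.0002]
```

```bash
python3 -m creep '{"translation":[[0,0.03,0.23],[0,0,0.23],[0,0,0.05],[0,0,0.04],[0,0,0.04]],"turn":[[0,0,0],[0,0,0],[0,0,0],[0,0,0],[0,0,0]],"grip":[0,0,0,0,0]}' >/dev/null
python3 -c "
from h import *
footplan(0,-52.4,2-113.5,0)"
python3 -m creep '{"translation":[[0,0,0.03],[0,0,0.03],[0,0,0],[0,0,0]],"turn":[[0,0,0],[0,0,0],[0,0,0],[0,0,0]],"grip":[0,0,0,0]}' >/dev/null
python3 -c "
from h import *
footplan(0,-52.4,2-113.5,0)"
```

```text
t 24.48 foot [   0.9  -51.  -108. ] tilt 29.91 -> 30.02 Fbay [2.8 1.8 5.9] Tq tool [0.51 1.36 0.08] w 0.0005 q2 -4.7 q [-14.  -5. -16. 123.  13.  34.  63.]
shift [-0.008  0.015  0.044] turn [-0.0008 -0.0006 -0.0002]
t 24.98 foot [   0.9  -50.8 -110.5] tilt 29.87 -> 30.02 Fbay [10.7  4.4 33.6] Tq tool [0.95 3.14 0.05] w 0.0004 q2 -4.4 q [-14.  -4. -16. 123.  14.  34.  63.]
shift [-0.007  0.014  0.012] turn [-0.0013 -0.0008 -0.    ]
```

Both bottomed out at 3 mm proud. I retract and check everything.

```bash
python3 -m creep '{"translation":[[0,0,-0.15],[0,0,-0.3],[0,0,-0.3],[0,0,-0.2],[0,0,0]],"turn":[[0,0,0],[0,0,0],[0,0,0],[0,0,0],[0,0,0]],"grip":[0,0,0,0,0]}'
python3 - <<'E'
from h import *
from cell import env
for n in("scene","wrist"):
    c=env.read_camera(n);P=cloud(c,n=="wrist");B=np.stack([x,y,z],1);q=(P-SLOT)@B*1e3
    m=(abs(q[...,0])<30)&(abs(q[...,1])<10)&(q[...,2]>10)&(q[...,2]<45);s=q[m]
    print(n,len(s),"cart top",np.median(s[:,2]).round(1) if len(s) else "")
    for sg in(1,-1):
        m=(abs(q[...,0])<12)&(abs(q[...,1]-sg*56-3.6)<8)&(abs(q[...,2])<25);s=q[m];print(" tab",sg,len(s),np.median(s[:,2]).round(1) if len(s) else "")
    if n=="scene":cv2.imwrite("pics/s6.png",cv2.resize(c["frame"][130:350,100:370,::-1],None,fx=2.6,fy=2.6,interpolation=cv2.INTER_CUBIC))
E
```

```text
time_s: 25.6
tool_pos: [0.5122, 0.222, 0.2181]
tool_rot: [180.0, 30.2, -167.1]
force: [0.2, -0.1, -0.4]
grip_width: 0.0001
grasp_force: 0.0
scene 202 cart top 32.2
 tab 1 63 2.7
 tab -1 69 2.7
wrist 1241 cart top 31.7
 tab 1 415 2.4
 tab -1 529 2.4
```

View pics/s6.png

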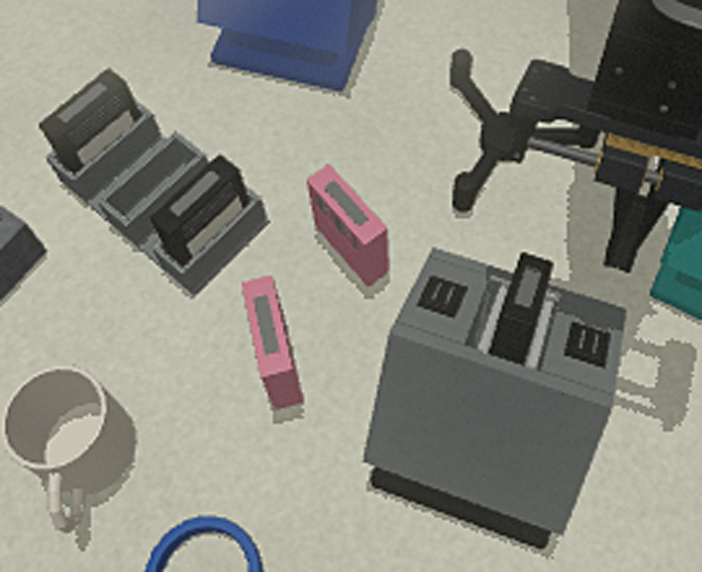

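The final picture shows the cartridge home at (520,300), both tabs down at (443,295) and (587,343), and the short ones standing in the rack at (95,120) and (205,210). The gripper is clear and empty.

```bash
python3 -c "
from cell import env
print(env.sign_off())"
```

```text
the job is handed in; nothing more can be done
None
```

The tall cartridge is fully home in the leaning bay (top about 32 mm proud), both lock tabs were then pressed all the way in, the two short cartridges still stand in the rack, and the job was handed in at about 26 s with the gripper clear and empty.

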